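Set the sprung column of a camera stand to its mark and lock it

ROBOT

A 6-joint arm with a two-finger parallel gripper is mounted at the origin on the work surface. World frame = base frame: x ahead of the robot, y to its left, z up, the work surface at z = 0. Lengths are in m, angles in rad, forces in N, time in s.
With the tool pointing down it reaches from about 0.375 to 0.9 m from the base axis. Payload 3.1 kg.
Tool frame: the origin (TCP) lies on the centre line of the jaws, within the pads' length; the fingertips stand 25 mm ahead of it and the grasp point (between the pads) lies 6 mm ahead of it (manip.tip_extent is the distance from the TCP to the fingertips, in m); z points along the fingers, y is the line along which they close (so a half turn about z gives the same grasp; the last joint's range is limited). The gripper opens to 85 mm and grips with 20 to 120 N. Pads are 22 mm wide; open, the fingers measure 114 mm over their backs; the gripper's body (76 mm by 85 mm) begins 54 mm behind the grasp point. The pads swing forward as they close: fully open they stand 13 mm farther back than shut.
Start: joints at [-1.472, 0.527, 1.433, -0, 1.181, -0.178], TCP at [0.171, -0.601, 0.256] pointing down, gripper open.
Joint ranges: [-3.08, 3.08], [-0.75, 2.2], [0.22, 2.44], [-1.43, 4.57], [0, 2.65], [-2.85, 2.85]. Speed limits (rad/s): [2.79, 2.79, 3.14, 3.14, 3.14, 3.14].

INTERFACE

Orientations are given as a unit quaternion [x, y, z, w].
In Python, from station import readout, imaging, order, manip gives the robot as it stands.
- The arm moves only by the tool move_arm, never from a script. Its argument "rows" is a list of rows, each a list of 7 numbers: the turn, a rotation vector about the tool's x, y, z in degrees, then the shift along the tool's x, y, z in mm, then the closure, from 0 (fully open) to 1 (shut). A call has 1 to 12 rows; each row is the pose to reach, as a shift and turn from the pose commanded when the call began, along the tool's axes at that moment; what a row does not reach only later rows make up. A row lasts 1/12 s, in which the tool goes at most 41.7 mm and 7.16 degrees, less where a joint would pass 70% of its speed; a pose out of reach is approached as far as the arm can. A call with a gripper value outside its range is refused whole. The fingers move at their own pace and stop on an object; "squeeze" is the grip in N (left out, the last holds). Time passes only in rows, so rows that repeat a pose let the fingers close. It gives the time, the measured TCP pose, the force, the opening and the grip force at its end, in the units of the state.
- readout.sense(): the state, without advancing time (a new reading comes with each control period).
- imaging.snapshot(name): name is "scene" or "top"; returns a dict with "img" (480x640x3 uint8, red, green, blue), "z_map" (480x640 float32, m along the optical axis (not along the pixel's ray), 0 where there is no reading), "fovy" (degrees; the focal length in pixels is half the picture's height over the tangent of half this angle, whatever the lens; pixels are square), "cx", "cy" (the principal point, pixels), "rvec" (rotation vector, rad) and "tvec" (3), from world to camera coordinates, as OpenCV has them. Camera axes: x right, y down, z forward; pixel columns grow to the right and rows downward; lengths in m; the calibration is good to about 2 mm. A picture is of the moment at which its call begins.
- order.sign_off(): hands the job in; it is judged then, once.
The state is a dict: "t": time; "q": joint angles; "qd": joint speeds; "tau": joint torques, N m; "tcp_pos": TCP position; "tool_rot": TCP orientation; "force": force on the tool from outside, world axes, zero at the start; "ft_torque": the same for the moment, N m; "finger_gap": opening from 0.0 (shut) to 1.0 (fully open); "gripper_force": force on a finger pad.
Only numpy, scipy, OpenCV 4.12 (cv2) and the standard library are available. Lean on these libraries where they do the work, as an engineer would, in place of code of your own. Each camera call takes 0.05 s, during which the arm holds its last target. There are 200 camera calls.

TASK

Two camera stands are among the breakfast things: one is set and locked, the other still has its lever swung away from the stop and its sprung column too high. Grip the column of that unlocked stand, press it down until its engraved ring is level with the top of the locking collar and, holding it there in the fingers all the while, turn the hand about the column so that a finger sweeps the lever round, clockwise seen from above, until it is fully home against its stop. Finish with the column still gripped at the mark and the lever home: do not let go of it, and leave the locked stand and everything else on the table as they are.

Things in the scene. Friction and masses are not known exactly. Their poses are not given: they have to be found in the camera images.
- stand_a: The unlocked stand, fixed firmly, on the left or the right. Round steel foot 150 mm across, 30 mm high at its middle; upright outer tube 30 mm across; collar 42 mm across on top. Origin: centre of the foot's underside, on the column's axis; z up; +x = where the lever points when closed. A black stop lug stands on the clockwise side of that, 21 to 41 mm out from the axis, 8 to 38 mm below the rim.
- stand_a_rim (a point): Centre of the flat top rim of the unlocked stand's locking collar, on the column's axis, 150 mm above the table. The engraved ring belongs level with it.
- tube_a: The unlocked stand's column: round steel tube 22 mm across, black end cap as wide, brass screw 6.4 mm thick and 9 mm long on top. Origin: on its axis at the middle of the engraved ring, a black line 2 mm high round the tube; z up. The cap's top is 52 mm, the screw's tip 61 mm above the ring. It slides in the collar and also swivels freely about its axis, so it turns with the hand.
- column_a (a joint): Height of the engraved ring above the collar's rim, in m: 0 = level (the mark), positive = column too high; range -0.020 to 0.062, at the start 0.025 to 0.055. Sprung, with friction: it stays where it starts, pressing it down to the mark takes about 9 N, and let go there unlocked it rises some 20 mm. It reads on while held.
- lever_a (a joint): Angle of the unlocked stand's cam lever, rad: 0 = closed, home against the lug; grows as it opens, anticlockwise from above; range 0 to 1.35, start 0.9 to 1.15. Turns about the column's axis and stays where left while open. Turning it takes about 0.1 N m, and up to 0.2 N m over the last third, where the cam bites on the tube; home against the lug it stays and clamps the tube.
- lever_a_paddle (a point): Middle of the lever's black upright paddle, 40 mm out from the column's axis, 20 mm above the rim. A flat radial blade 6 mm thick, 20 to 58 mm out from the axis (outer edge a 10 mm round bar), from 16 mm below to 35 mm above the rim: fingers gripping the tube just above the rim push its flat side when the hand turns about the column. Its world direction = yaw of stand_a + lever_a.
- stand_b: The other stand, the same in every part, already set and locked: column at its mark, lever home against its lug. Origin and axes as stand_a.
- column_b (a joint): As column_a, for the locked stand; 0 at the start. Must stay.
- lever_b (a joint): As lever_a, for the locked stand; 0 (closed) at the start. Must stay.
- mug_a: Bystander: teal mug, 84 mm across the rim, 88 mm high, handle at its +y. Origin: centre of its underside.
- mug_b: Bystander: whitish mug, 84 mm across the rim, 85 mm high, handle at its +y. Origin: centre of its underside.
- paper_cup: Bystander: single white paper cup, 58 mm across, 62 mm high, between the two stands. Origin: centre of its underside.
- cup_stack: Bystander: stack of white paper cups, 67 mm across, 117 mm high. Origin: centre of its underside.
- camera: Bystander: black conference camera, 45 x 120 x 40 mm, lens towards its -x. Origin: centre of its underside.
- remote: Bystander: black remote control, 38 x 130 x 14 mm, lying flat. Origin: centre of its underside.
- milk_jar: Bystander: white jar with lid, 60 mm across, 95 mm high. Origin: centre of its underside.
Things that resemble listed ones, but are neither listed nor needed, are in the scene too. Leave any blue or pink look-alike of the stand_b alone.

How it is judged:
By the outcome, as a careful person would: the job done as asked, in the order asked, and still so for the second after the job is handed in, while the arm keeps its last pose, push and grip.
It also fails if it takes over 45 s, if anything falls off the work surface, if the arm or the gripper's body presses on something with over 40 N, if the wrist force passes 120 N, or if a joint passes its speed limit or range.

## Working session

There is one attempt and no reset: what is moved stays moved. The work goes in short steps, Python scripts to look and compute and a tool call to move; the robot and the scene stay as the last step left them, time stands still between calls to the robot, and variables do not carry over. Pictures are saved under pics/ and viewed, at most 10 in all, crops included, and the job is handed in when it is done.

Besides the shell and the picture viewer there is one more tool, called after "Call:" by a JSON object that holds its "name" and its "arguments". move_arm: Moves the arm, as the interface text tells. Its arguments: {"type":"object","properties":{"rows":{"type":"array"},"squeeze":{"type":"number"}},"required":["rows"]}

```bash
mkdir -p pics; ls; cat > h.py <<'E'
import numpy as np, cv2
from station import readout, imaging, order, manip
def cam(s):
    f=240/np.tan(np.radians(s["fovy"])/2); R=cv2.Rodrigues(np.array(s["rvec"],float))[0]
    return f,s["cx"],s["cy"],R,np.array(s["tvec"],float)
def cloud(s):
    f,cx,cy,R,t=cam(s); z=s["z_map"]; v,u=np.mgrid[:480,:640]
    P=np.stack([(u-cx)/f*z,(v-cy)/f*z,z],-1); W=(P-t)@R; W[z==0]=np.nan; return W
def ray(s,u,v):
    f,cx,cy,R,t=cam(s); return -R.T@t, R.T@np.array([(u-cx)/f,(v-cy)/f,1])
def onplane(s,u,v,z):
    c,d=ray(s,u,v); return c+d*(z-c[2])/d[2]
def proj(s,p):
    f,cx,cy,R,t=cam(s); q=R@np.array(p)+t; return q[0]/q[2]*f+cx,q[1]/q[2]*f+cy
E
python3 - <<'E'
from h import *
for n in("scene","top"):
    s=imaging.snapshot(n); np.save(f"{n}.npy",s,allow_pickle=True)
    cv2.imwrite(f"pics/{n}0.png",s["img"][...,::-1]); f,cx,cy,R,t=cam(s); print(n,f,cx,cy,-R.T@t,R[2],(s["z_map"]>0).mean())
print(readout.sense())
E
```

```text
pics
scene 513.5860897646015 323.13572671218895 235.9867137241965 [ 1.18264092 -0.35480795  1.02487196] [-0.56331767  0.28973642 -0.77377387] 0.99591796875
top 474.8749577811096 317.53224681897393 233.63787134116595 [0.40023978 0.00553371 1.41136418] [ 0.08366466  0.00292806 -0.99648966] 0.9959309895833334
{'t': 0.1, 'q': array([-1.47146606e+00,  5.28398032e-01,  1.43380122e+00, -3.86358844e-05,
        1.18142372e+00, -1.78478401e-01]), 'qd': array([-6.96961443e-04, -1.53432641e-03, -2.71101879e-03,  9.26353713e-05,
        7.81987903e-04,  7.21085545e-04]), 'tau': array([-7.50742347e-04, -4.43304634e+01, -1.78586590e+01, -3.12412058e-04,
        3.87384891e-03, -4.30962572e-07]), 'tcp_pos': array([ 0.17137526, -0.60040368,  0.25540758]), 'tool_rot': array([ 9.90366766e-01,  1.38465292e-01,  2.23129673e-05, -1.01507054e-03]), 'force': array([ 0.05989802, -0.27957153, -0.34656477]), 'ft_torque': array([-0.02564048,  0.00975971, -0.02059004]), 'gripper_force': 0.0, 'finger_gap': 0.9995770887139802}
```

View pics/scene0.png

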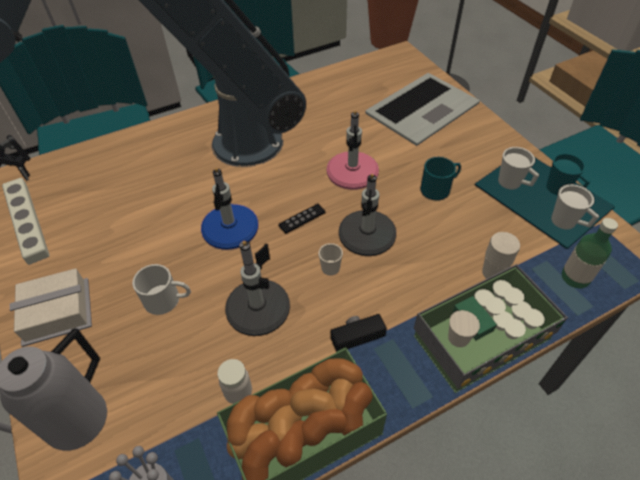

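View pics/top0.png

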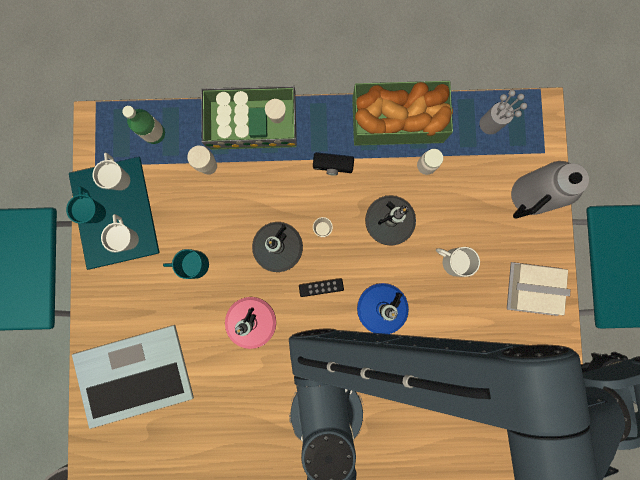

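Scene view: grey stands at (258,300) and (368,230), blue at (229,225), pink at (352,168). Top view: greys at (390,220) and (277,246), blue at (383,308), pink at (250,322). The near grey stand at scene (258,300) has its lever swung out, so it looks unlocked. I'll check it in a close crop.

```bash
python3 - <<'E'
from h import *
L=lambda n:np.load(f"{n}.npy",allow_pickle=True).item()
s,t=L("scene"),L("top")
c=lambda im,u,v,w:cv2.resize(im[v-w:v+w,u-w:u+w,::-1],(380,300) if 0 else (300,300),interpolation=cv2.INTER_CUBIC)
m=np.vstack([np.hstack([c(s["img"],258,280,50),c(s["img"],368,215,50)]),np.hstack([c(t["img"],390,220,30),c(t["img"],277,246,30)])])
cv2.imwrite("pics/crop0.png",m)
W=cloud(t);Ws=cloud(s)
for n,(u,v) in dict(A=(390,220),B=(277,246)).items():
    print(n,"foot",onplane(t,u,v,.015))
    sub=W[v-30:v+30,u-30:u+30].reshape(-1,3); col=t["img"][v-30:v+30,u-30:u+30].reshape(-1,3)
    for lo,hi in((.008,.035),(.135,.16),(.16,.19),(.19,.215),(.215,.3)):
        k=(sub[:,2]>lo)&(sub[:,2]<hi); q=sub[k]
        if len(q): print(lo,hi,len(q),q.mean(0).round(4),q.min(0).round(3),q.max(0).round(3))
E
```

```text
A foot [ 0.55192166 -0.2055807   0.015     ]
0.008 0.035 1626 [ 0.5484 -0.2028  0.0186] [ 0.477 -0.289  0.008] [ 0.641 -0.122  0.034]
0.135 0.16 161 [ 0.5552 -0.1971  0.1469] [ 0.529 -0.226  0.135] [ 0.59  -0.153  0.158]
0.16 0.19 66 [ 0.5403 -0.1788  0.179 ] [ 0.528 -0.21   0.161] [ 0.556 -0.153  0.19 ]
0.19 0.215 19 [ 0.5476 -0.198   0.2036] [ 0.536 -0.211  0.19 ] [ 0.558 -0.164  0.215]
0.215 0.3 71 [ 0.5523 -0.2053  0.2355] [ 0.542 -0.216  0.218] [ 0.563 -0.196  0.246]
B foot [0.48428725 0.12999512 0.015     ]
0.008 0.035 1672 [0.4793 0.1291 0.0184] [0.4   0.047 0.008] [0.556 0.214 0.035]
0.135 0.16 175 [0.4878 0.122  0.1477] [0.463 0.096 0.136] [0.522 0.15  0.159]
0.16 0.19 59 [0.5085 0.1091 0.179 ] [0.472 0.094 0.16 ] [0.529 0.131 0.189]
0.19 0.215 60 [0.484  0.1293 0.2028] [0.473 0.098 0.192] [0.522 0.141 0.213]
```

View pics/crop0.png

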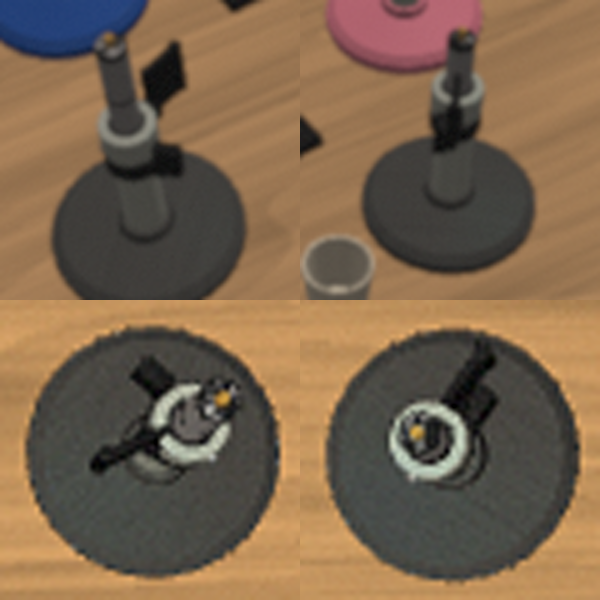

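The crop confirms it. Stand A (scene (258,300), top (390,220)) has a tall column and its lever away from the lug, so it is the unlocked one. Stand B's lever sits against its lug, so it's locked. Next I measure A's axis, column height and lever angle.

```bash
cat > tri.py <<'E'
from h import *
L=lambda n:np.load(f"{n}.npy",allow_pickle=True).item()
def tri(s,a,t,b):
    (c,d),(e,g)=ray(s,*a),ray(t,*b); d/=np.linalg.norm(d);g/=np.linalg.norm(g)
    k=np.linalg.lstsq(np.c_[d,-g],e-c,rcond=None)[0]; p,q=c+k[0]*d,e+k[1]*g
    return ((p+q)/2).round(4),np.linalg.norm(p-q).round(4)
E
python3 - <<'E'
from tri import *
s,t=L("scene"),L("top")
def cen(im,u0,u1,v0,v1,f):
    a=im[v0:v1,u0:u1].astype(int); m=f(a); v,u=np.nonzero(m); return m,u+u0,v+v0
brass=lambda a:(a[...,0]-a[...,2]>60)&(a[...,0]>110)
out={}
for n,im,bx in(("s",s["img"],(238,256,236,252)),("t",t["img"],(388,410,204,222))):
    m,u,v=cen(im,*bx,brass); out[n]=(u.mean(),v.mean()); print(n,len(u),out[n])
print("screw",tri(s,out["s"],t,out["t"]))
# collar rim: bright, circle on plane 0.15
for n,S,bx in(("t",t,(378,412,205,240)),("s",s,(238,275,258,300))):
    a=S["img"][bx[2]:bx[3],bx[0]:bx[1]].astype(int)
    m=(a.min(-1)>(150 if n=="t" else 115)); v,u=np.nonzero(m)
    P=np.array([onplane(S,x+bx[0],y+bx[2],.15)[:2] for x,y in zip(u,v)])
    A=np.c_[2*P,np.ones(len(P))]; k=np.linalg.lstsq(A,(P**2).sum(1),rcond=None)[0]
    print(n,len(P),"circle",k[:2].round(4),np.sqrt(k[2]+k[:2]@k[:2]).round(4),P.min(0).round(3),P.max(0).round(3))
# foot disc
for n,S,bx in(("t",t,(360,420,190,250)),):
    a=S["img"][bx[2]:bx[3],bx[0]:bx[1]].astype(int); m=((a.max(-1)<95)&(a[...,0]-a[...,2]<25)).astype(np.uint8)
    c=max(cv2.findContours(m,0,1)[0],key=cv2.contourArea); e=cv2.minEnclosingCircle(c); print("foot",onplane(S,e[0][0]+bx[0],e[0][1]+bx[2],.012),e[1]*1.4/475)
# paddle / lug black pixels top via cloud
W=cloud(t); ax=np.array([.553,-.206])
for lo,hi in((.165,.192),(.10,.145)):
    for n,S in(("t",t),("s",s)):
        w=cloud(S); k=(w[...,2]>lo)&(w[...,2]<hi)&(S["img"].max(-1)<50); d=w[...,:2]-ax; r=np.hypot(d[...,0],d[...,1]); k&=(r>.026)&(r<.065)
        an=np.degrees(np.arctan2(d[k][:,1],d[k][:,0])); print(lo,n,k.sum(),np.percentile(an,[10,50,90]).round(1),r[k].min() if k.any() else 0,r[k].max() if k.any() else 0)
E
python3 - <<'E'
from tri import *
s=L("scene");im=s["img"][235:310,225:300,::-1]
cv2.imwrite("pics/c1.png",cv2.resize(im,(600,600),interpolation=cv2.INTER_CUBIC))
E
```

```text
s 65 (np.float64(251.8), np.float64(245.12307692307692))
t 8 (np.float64(404.125), np.float64(209.125))
screw (array([ 0.5574, -0.2006,  0.2356]), np.float64(0.017))
t 56 circle [ 0.5527 -0.2064] 0.0172 [ 0.534 -0.223] [ 0.572 -0.188]
s 68 circle [ 0.5536 -0.2054] 0.017 [ 0.538 -0.224] [ 0.572 -0.187]
foot [ 0.55236275 -0.20690855  0.012     ] 0.07378730051141036
0.165 t 35 [109.6 113.  116.8] 0.02752214116112651 0.05758672242642831
0.165 s 76 [104.3 107.4 110. ] 0.026517454636954662 0.05333472894950909
0.1 t 40 [23.4 36.5 48.5] 0.02625032824732522 0.056133631872612395
0.1 s 104 [20.  26.8 36.6] 0.02613278473376153 0.04869773020698734
```

View pics/c1.png

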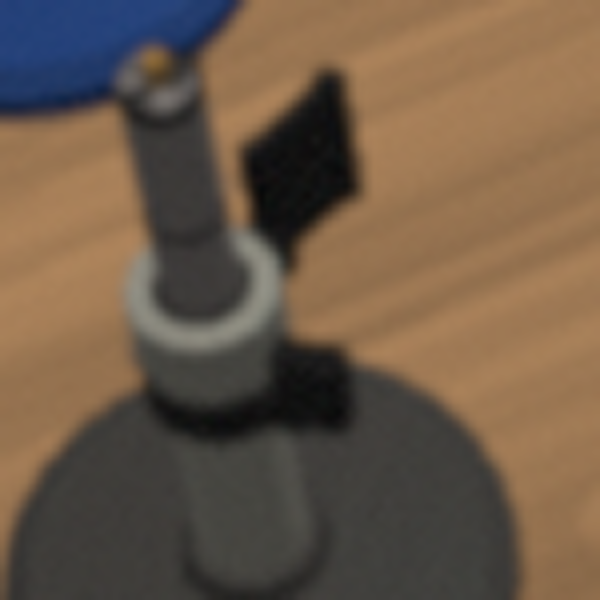

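The crop shows the brass screw at scene (244,243) and the engraved ring at about (248.5,265), above the collar rim. The paddle is at about (263,253), swung away from the lug at about (264,283).

```bash
python3 - <<'E'
from tri import *
s,t=L("scene"),L("top")
ax=np.array([.553,-.206])
def zat(S,u,v,off):
    c,d=ray(S,u,v); n=(c[:2]-ax); n/=np.linalg.norm(n); k=((ax+n*off-c[:2])@n)/(d[:2]@n); return (c+k*d).round(4)
print("screw s",zat(s,244,242.8,0),"ring",zat(s,248.5,264.8,.011),"tube enters rim chk",[np.round(proj(s,[*ax,z]),1) for z in(.15,.175,.185,.24)])
im=t["img"][204:222,392:412].astype(int); m=(im[...,0]-im[...,2]>60); print(im[m][:,0].tolist()); v,u=np.nonzero(m); print(sorted(zip(u+392,v+204)))
print("tri",tri(s,(244,242.8),t,(u.mean()+392,v.mean()+204)))
W=cloud(t); r=W[...,:2]-ax; k=(np.hypot(r[...,0],r[...,1])<.02)&(W[...,2]>.225); print("cap",W[k].mean(0),np.percentile(W[k][:,2],[50,90]))
# angles on stand B for the lever-lug offset
bx=np.array([.485,.130]); 
for lo,hi in((.165,.192),(.10,.132)):
  for S in(t,s):
    w=cloud(S);d=w[...,:2]-bx;q=np.hypot(d[...,0],d[...,1]);k=(w[...,2]>lo)&(w[...,2]<hi)&(S["img"].max(-1)<50)&(q>.026)&(q<.065)
    print("B",lo,k.sum(),np.percentile(np.degrees(np.arctan2(d[k][:,1],d[k][:,0])),[10,50,90]).round(1))
# moves from tool
st=readout.sense(); from scipy.spatial.transform import Rotation as R
T=R.from_quat(st["tool_rot"]); print(T.as_matrix().round(3)); print("shift mm",T.inv().apply(np.r_[ax,.33]-st["tcp_pos"])*1e3)
E
```

```text
screw s [ 0.5532 -0.2053  0.2412] ring [ 0.5638 -0.2081  0.1829] tube enters rim chk [array([249.4, 270. ]), array([247.9, 262.9]), array([247.3, 260. ]), array([243.7, 243.3])]
[171, 205, 199, 135, 143, 134, 157, 197, 195, 149, 186, 132]
[(np.int64(403), np.int64(209)), (np.int64(403), np.int64(210)), (np.int64(404), np.int64(208)), (np.int64(404), np.int64(209)), (np.int64(404), np.int64(210)), (np.int64(405), np.int64(208)), (np.int64(405), np.int64(209)), (np.int64(405), np.int64(210)), (np.int64(410), np.int64(204)), (np.int64(411), np.int64(204)), (np.int64(411), np.int64(205)), (np.int64(411), np.int64(206))]
tri (array([ 0.5571, -0.2092,  0.2478]), np.float64(0.0058))
cap [ 0.55246557 -0.20561996  0.23619933] [0.23608255 0.24047629]
B 0.165 35 [-42.3 -39.  -34.2]
B 0.165 47 [-39.4 -34.9 -30.4]
B 0.1 5 [-69.  -62.2 -58.3]
B 0.1 24 [-55.5 -49.6 -42.8]
[[ 0.962  0.274 -0.   ]
 [ 0.274 -0.962  0.002]
 [ 0.    -0.002 -1.   ]]
shift mm [ 475.18575487 -274.76336433  -73.88725871]
```

Axis is at about (0.553, −0.206) and the ring at about z = 0.184, so the column is about +34 mm. The lever points at about 111° and its closed direction is about 50°. I'll approach with the jaw line at about −27°/153°, so one finger is anticlockwise of the paddle.

Call:
{"name": "move_arm", "arguments": {"rows": [[0,0,0,0,0,-40,0],[0,0,-7,35,-20,-74,0],[0,0,-14,70,-40,-74,0],[0,0,-21,105,-61,-74,0],[0,0,-28,140,-81,-74,0],[0,0,-35,175,-101,-74,0],[0,0,-42,210,-121,-74,0],[0,0,-47,245,-142,-74,0],[0,0,-47,280,-162,-74,0],[0,0,-47,315,-182,-74,0],[0,0,-47,350,-202,-74,0],[0,0,-47,385,-222,-74,0]]}}

```text
t: 1.1
tcp_pos: [0.4817, -0.28, 0.33]
tool_rot: [0.853, 0.522, -0.0, -0.0]
force: [0.1, -0.5, 0.2]
finger_gap: 1.002
gripper_force: 0.0
```

```bash
cat > go.py <<'E'
from h import *; import sys
from scipy.spatial.transform import Rotation as R
st=readout.sense(); T=R.from_quat(st["tool_rot"]); M=T.as_matrix()
print("t",st["t"],"tcp",st["tcp_pos"].round(4),"ydir",np.degrees(np.arctan2(M[1,1],M[0,1])).round(2),"zax",M[:,2].round(4),"F",np.round(st["force"],1),"M",np.round(st["ft_torque"],2),"gap",st["finger_gap"],st["gripper_force"],"q",np.round(st["q"],2))
if len(sys.argv)>1: print("shift mm",(T.inv().apply(np.array([.553,-.206,float(sys.argv[1])])-st["tcp_pos"])*1e3).round(1))
E
python3 go.py .33
```

```text
t 1.1 tcp [ 0.4817 -0.28    0.33  ] ydir -27.08 zax [-7.e-04  5.e-04 -1.e+00] F [ 0.1 -0.5  0.2] M [-0.01 -0.01  0.01] gap 1.0017144857700666 0.0 q [-0.73  0.36  1.51 -0.    1.27 -0.25]
shift mm [98.4 29.8 -0. ]
```

Call:
{"name": "move_arm", "arguments": {"rows": [[0,0,0,33,10,0,0],[0,0,0,66,20,0,0],[0,0,0,98,30,0,0],[0,0,0,98,30,0,0],[0,0,0,98,30,0,0]]}}

```text
t: 1.52
tcp_pos: [0.5527, -0.2067, 0.3296]
tool_rot: [0.852, 0.523, -0.0, -0.0]
force: [-0.7, 0.0, -0.3]
finger_gap: 1.0
gripper_force: 0.0
```

```bash
python3 go.py .216; python3 - <<'E'
from h import *
for n in("scene","top"):
    s=imaging.snapshot(n); np.save(f"{n}1.npy",s,allow_pickle=True)
    u,v=map(int,proj(s,[.553,-.206,.2])); 
    cv2.imwrite(f"pics/{n}1.png",cv2.resize(s["img"][v-60:v+60,u-60:u+60,::-1],(500,500),interpolation=cv2.INTER_CUBIC))
E
```

```text
t 1.5167 tcp [ 0.5527 -0.2067  0.3296] ydir -26.88 zax [-1.3e-03  4.0e-04 -1.0e+00] F [-0.7  0.  -0.3] M [-0.05  0.04  0.03] gap 0.9996487526612833 0.0 q [-0.55  0.41  1.43 -0.    1.31 -0.08]
shift mm [8.000e-01 1.000e-01 1.136e+02]
```

View pics/scene1.png

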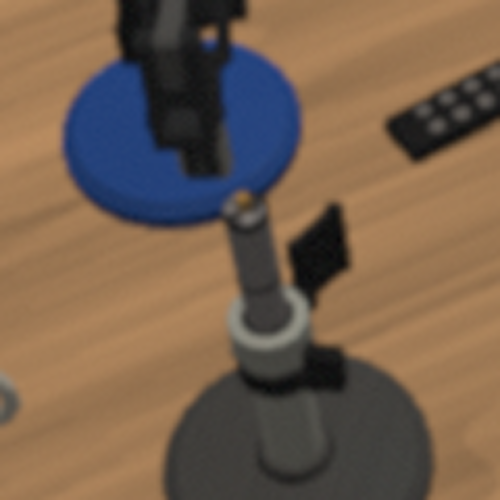

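The column top (about (245,205) in the crop) sits below the jaws, which line up with it, and the paddle at (320,250) is clear. I'll descend and grip.

Call:
{"name": "move_arm", "arguments": {"rows": [[0,0,0,1,0,30,0],[0,0,0,1,0,60,0],[0,0,0,1,0,85,0],[0,0,0,1,0,105,0],[0,0,0,1,0,114,0],[0,0,0,1,0,114,0]]}}

```text
t: 2.12
tcp_pos: [0.5505, -0.208, 0.2141]
tool_rot: [0.854, 0.521, -0.001, -0.002]
force: [-0.1, -0.2, -0.2]
finger_gap: 0.999
gripper_force: 0.0
```

Call:
{"name": "move_arm", "arguments": {"rows": [[0,0,0,0,0,0,0.5],[0,0,0,0,0,0,0.6],[0,0,0,0,0,0,0.7],[0,0,0,0,0,0,0.8],[0,0,0,0,0,0,0.9],[0,0,0,0,0,0,1],[0,0,0,0,0,0,1],[0,0,0,0,0,0,1]], "squeeze": 60}}

```text
t: 2.78
tcp_pos: [0.5528, -0.2076, 0.2171]
tool_rot: [0.853, 0.522, 0.0, 0.001]
force: [-1.0, 0.7, 3.5]
finger_gap: 0.243
gripper_force: 58.4
```

```bash
cat > look.py <<'E'
from h import *; import sys
n=sys.argv[1]; ims=[]
for c in("scene","top"):
    s=imaging.snapshot(c); np.save(f"{c}{n}.npy",s,allow_pickle=True)
    u,v=map(int,proj(s,[.553,-.206,.16])); 
    ims.append(cv2.resize(s["img"][v-40:v+40,u-30:u+30,::-1],(400,533),interpolation=cv2.INTER_CUBIC))
cv2.imwrite(f"pics/l{n}.png",np.hstack(ims))
E
python3 go.py .182;python3 look.py 2
```

```text
t 2.7833 tcp [ 0.5528 -0.2076  0.2171] ydir -27.07 zax [ 9.e-04 -7.e-04 -1.e+00] F [-1.   0.7  3.5] M [ 0.05  0.1  -0.01] gap 0.24256313283855654 58.421024680137634 q [-0.55  0.53  1.56 -0.    1.05 -0.08]
shift mm [ 1.5 -0.6 35.1]
```

View pics/l2.png

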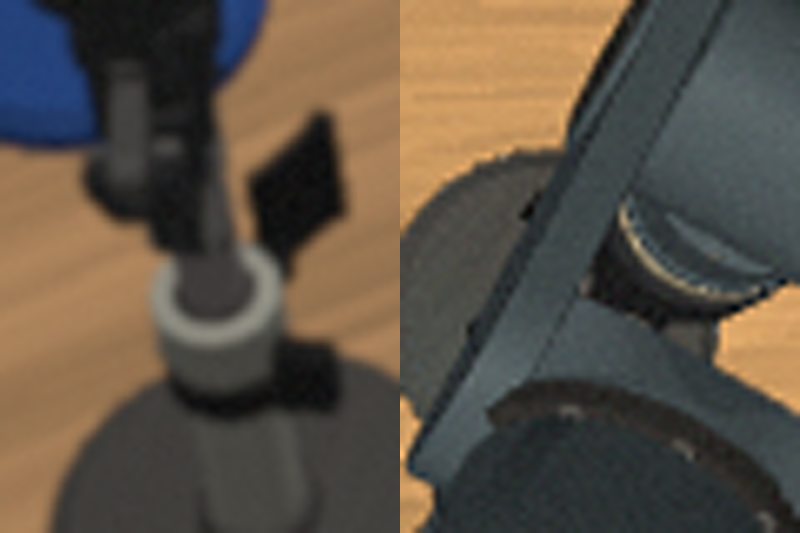

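The column is gripped (gap about 21 mm, 58 N), with a fingertip next to the paddle side but clear of it. I'll press most of the way, then check the ring.

Call:
{"name": "move_arm", "arguments": {"rows": [[0,0,0,0,0,5,1],[0,0,0,0,0,10,1],[0,0,0,0,0,16,1],[0,0,0,0,0,22,1],[0,0,0,0,0,26,1],[0,0,0,0,0,26,1],[0,0,0,0,0,26,1]], "squeeze": 80}}

```text
t: 3.47
tcp_pos: [0.5528, -0.2076, 0.1902]
tool_rot: [0.853, 0.522, 0.0, 0.0]
force: [-0.3, 0.3, 1.4]
finger_gap: 0.235
gripper_force: 78.0
```

```bash
python3 go.py .182;python3 - <<'E'
from h import *
s=imaging.snapshot("scene"); np.save("scene3.npy",s,allow_pickle=True)
a=np.load("scene2.npy",allow_pickle=True).item()
f=lambda s:cv2.resize(s["img"][245:285,230:270,::-1],(400,400),interpolation=cv2.INTER_CUBIC)
im=np.hstack([f(a),f(s)]); cv2.imwrite("pics/l3.png",np.clip(im.astype(float)*1.8,0,255).astype(np.uint8))
for z in(.15,.155,.16,.165,.17,.18): print(z,np.round(proj(s,[.5637,-.2086,z]),1))
E
```

```text
t 3.4667 tcp [ 0.5528 -0.2076  0.1902] ydir -27.08 zax [ 5.e-04 -2.e-04 -1.e+00] F [-0.3  0.3  1.4] M [-0.06 -0.07  0.04] gap 0.23498203362189846 78.02443385124207 q [-0.55  0.56  1.59  0.    0.99 -0.08]
shift mm [ 1.5 -0.5  8.2]
0.15 [250.2 274.2]
0.155 [249.9 272.8]
0.16 [249.6 271.4]
0.165 [249.3 270. ]
0.17 [249.  268.6]
0.18 [248.4 265.7]
```

View pics/l3.png

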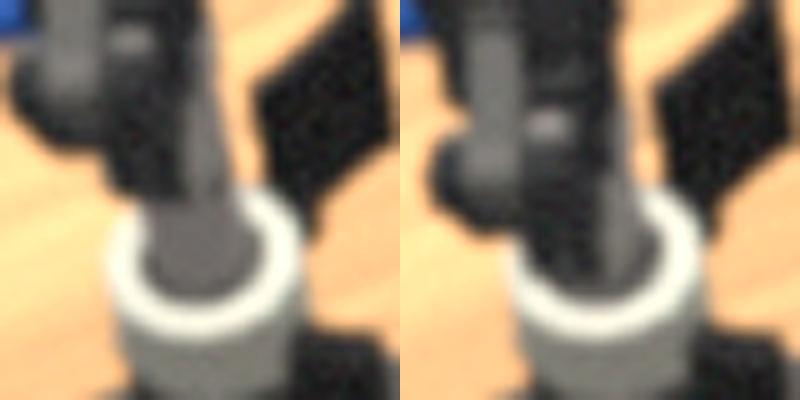

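Nothing slipped visibly, but the near finger at about (560,200) hides the ring. I'll press down to the estimated mark, then turn a few degrees clockwise within the free gap so the ring can be seen.

Call:
{"name": "move_arm", "arguments": {"rows": [[0,0,0,0,0,3,1],[0,0,0,0,0,5,1],[0,0,0,0,0,6,1],[0,0,3,0,0,6,1],[0,0,6,0,0,6,1],[0,0,10,0,0,6,1],[0,0,10,0,0,6,1],[0,0,10,0,0,6,1]]}}

```text
t: 4.18
tcp_pos: [0.5525, -0.2074, 0.1851]
tool_rot: [0.895, 0.446, 0.0, 0.0]
force: [-1.4, 0.6, 7.4]
finger_gap: 0.238
gripper_force: 78.2
```

```bash
python3 go.py .182;python3 - <<'E'
from h import *
s=imaging.snapshot("scene"); np.save("scene4.npy",s,allow_pickle=True)
a=imaging.snapshot("top"); np.save("top4.npy",a,allow_pickle=True)
f=lambda s:cv2.resize(s["img"][245:285,230:270,::-1],(400,400),interpolation=cv2.INTER_CUBIC)
im=np.hstack([f(s),cv2.resize(s["img"][225:305,215:295,::-1],(400,400),interpolation=cv2.INTER_CUBIC)]); cv2.imwrite("pics/l4.png",np.clip(im.astype(float)*1.8,0,255).astype(np.uint8))
print(s["img"][262:280,244:256].astype(int).mean(-1).round().astype(int))
E
```

```text
t 4.1833 tcp [ 0.5525 -0.2074  0.1851] ydir -37.09 zax [ 2.e-04 -1.e-04 -1.e+00] F [-1.4  0.6  7.4] M [ 0.04  0.16 -0.02] gap 0.23833432525542203 78.24742197990417 q [-0.55  0.57  1.59 -0.    0.98  0.1 ]
shift mm [ 1.4 -0.4  3.1]
[[ 36  32  24  24  28  34  49  61  64  68  85  92]
 [ 25  27  23  19  29  40  51  58  64  74  95 101]
 [ 25  26  27  26  35  51  60  58  62  79 105 120]
 [ 25  27  25  35  46  62  64  57  61  79 110 134]
 [ 25  25  27  39  53  64  66  60  62  74  99 126]
 [ 25  25  29  37  50  65  64  59  62  66  81 101]
 [ 28  26  25  34  48  61  65  62  59  62  64  77]
 [ 24  22  27  32  46  60  66  66  59  61  57  64]
 [ 23  25  26  34  47  58  67  68  59  60  53  61]
 [ 29  30  26  31  44  54  65  66  61  54  51  70]
 [ 37  33  28  28  38  52  64  63  56  46  56  90]
 [ 65  57  39  22  35  50  56  52  48  56  83 114]
 [110  99  74  57  52  55  56  57  70  94 118 133]
 [135 128 115 103  93  93  92 100 113 128 138 139]
 [132 135 135 132 128 127 127 131 137 138 135 125]
 [109 120 130 134 136 136 136 133 129 123 112  95]
 [ 81  91 104 110 114 115 116 108 100  92  84  73]
 [ 69  71  76  77  81  83  82  78  74  71  69  67]]
```

View pics/l4.png

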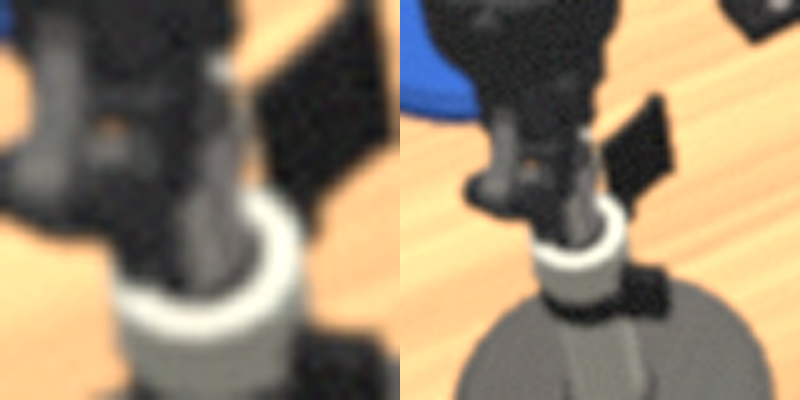

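```bash
python3 - <<'E'
from h import *
L=lambda n:np.load(f"{n}.npy",allow_pickle=True).item()
a,s=L("scene"),L("scene4")
print(a["img"][258:280,244:256].astype(int).mean(-1).round().astype(int))
print("now top",s["img"][246:258,246:258].astype(int).mean(-1).round().astype(int))
print("then top",a["img"][236:252,240:254].astype(int).mean(-1).round().astype(int))
for z in (.236,.2):
  c=np.array([.553,-.206]);print(z,[ (d,np.round(proj(a,[c[0]+.011*np.cos(np.radians(d)),c[1]+.011*np.sin(np.radians(d)),z]),1)) for d in(-13,20,50,77,167)])
E
```

```text
[[ 58  59  58  58  59  58  60  65  85 108 107  75]
 [ 59  58  58  59  59  57  59  63  78 104 117  92]
 [ 58  57  58  59  59  58  59  59  69  98 119 103]
 [ 56  58  59  57  57  58  58  58  64  92 117 105]
 [ 58  57  59  59  58  58  56  53  61  85 111 103]
 [ 57  54  55  57  55  52  50  49  55  85 108 105]
 [ 63  48  48  49  47  46  46  50  62  85 110 119]
 [ 72  52  50  48  46  47  53  56  63  79 110 131]
 [ 82  60  57  58  56  56  58  59  61  73  97 124]
 [ 92  64  59  58  58  59  59  60  62  66  80 100]
 [ 97  68  60  60  59  58  58  59  61  62  66  77]
 [ 89  65  60  59  60  60  58  58  61  62  63  66]
 [ 76  58  58  59  58  60  59  59  60  61  60  66]
 [ 71  54  58  60  59  59  60  59  59  59  58  74]
 [ 80  53  55  59  58  59  59  60  57  56  62  90]
 [101  69  53  53  56  56  56  54  53  62  83 111]
 [123 101  75  64  58  58  58  60  71  93 115 130]
 [133 126 113 101  93  91  92  97 111 125 135 137]
 [127 132 133 129 124 125 125 127 134 136 132 121]
 [106 117 126 131 131 134 135 129 124 121 108  93]
 [ 78  90 102 107 111 113 113 108  99  90  81  71]
 [ 67  71  75  76  79  82  79
[... 1203 characters left out ...]
68  72  74  80  88  85  92 114 119 117]
 [ 73  74  68  71  89 100 100  97  87  75  82 109 117 116]
 [ 49  48  58  78 101 112 108  93  74  58  77 105 115 116]
 [ 56  42  53  70  87  94  87  68  49  50  76 104 119 121]
 [ 72  42  35  47  57  61  54  42  42  55  76 104 124 128]
 [ 85  56  42  38  37  40  41  44  50  59  73 102 126 130]
 [ 94  68  55  51  50  49  51  56  58  61  71  97 121 127]]
0.236 [(-13, array([244.9, 248.8])), (20, array([247.8, 247.4])), (50, array([249.4, 245.4])), (77, array([249.5, 243.3])), (167, array([243.1, 240.3]))]
0.2 [(-13, array([247.3, 259.8])), (20, array([250.1, 258.5])), (50, array([251.6, 256.5])), (77, array([251.7, 254.4])), (167, array([245.4, 251.4]))]
```

The ring started at scene row 264.5, and the rim's front inner edge is at about 274.8, so the column started at about +35 mm. It now shows as a dark dip at row 273, so roughly 3 mm remain.

Call:
{"name": "move_arm", "arguments": {"rows": [[0,0,0,0,0,1.5,1],[0,0,0,0,0,3,1],[0,0,0,0,0,3,1],[0,0,0,0,0,3,1]]}}

```text
t: 4.62
tcp_pos: [0.5525, -0.2074, 0.1821]
tool_rot: [0.895, 0.446, 0.0, 0.0]
force: [-1.6, 0.5, 8.1]
finger_gap: 0.239
gripper_force: 78.3
```

```bash
python3 go.py .182;python3 - <<'E'
from h import *
S=[imaging.snapshot("scene")["img"].astype(float) for _ in range(3)]
m=np.mean(S,0).mean(-1); a=np.load("scene4.npy",allow_pickle=True).item()["img"].mean(-1);z=np.load("scene.npy",allow_pickle=True).item()["img"].mean(-1)
for n,i in(("0",z),("4",a),("now",m)): print(n);print(i[269:278,247:253].round().astype(int))
E
```

```text
t 4.6167 tcp [ 0.5525 -0.2074  0.1821] ydir -37.08 zax [ 2.e-04 -1.e-04 -1.e+00] F [-1.6  0.5  8.1] M [0.14 0.25 0.  ] gap 0.2385818007476116 78.3047103881836 q [-0.55  0.57  1.59  0.    0.98  0.1 ]
shift mm [ 1.4 -0.4  0.1]
0
[[ 59  60  60  58  58  61]
 [ 59  58  60  59  59  60]
 [ 60  59  59  60  59  59]
 [ 59  58  59  59  60  57]
 [ 53  56  56  56  54  53]
 [ 64  58  58  58  60  71]
 [101  93  91  92  97 111]
 [129 124 125 125 127 134]
 [131 131 134 135 129 124]]
4
[[ 32  46  60  66  66  59]
 [ 34  47  58  67  68  59]
 [ 31  44  54  65  66  61]
 [ 28  38  52  64  63  56]
 [ 22  35  50  56  52  48]
 [ 57  52  55  56  57  70]
 [103  93  93  92 100 113]
 [132 128 127 127 131 137]
 [134 136 136 136 133 129]]
now
[[ 33  47  61  67  65  58]
 [ 32  42  57  66  66  59]
 [ 27  39  54  65  66  60]
 [ 25  36  50  63  65  60]
 [ 24  32  47  59  58  55]
 [ 54  51  59  65  66  73]
 [101  95  95  97 101 113]
 [132 128 127 128 131 136]
 [134 135 137 136 133 128]]
```

```bash
python3 - <<'E'
from h import *
for n in("scene2","scene3"):
    i=np.load(n+".npy",allow_pickle=True).item()["img"].mean(-1); print(n);print(i[260:277,244:254].round().astype(int))
E
```

```text
scene2
[[ 28  22  20  30  48  63  66  65  72 102]
 [ 26  25  21  29  47  62  64  63  67  93]
 [ 27  25  22  28  46  59  61  58  61  89]
 [ 27  27  24  26  40  55  59  50  59  87]
 [ 35  32  29  31  38  54  56  52  61  87]
 [ 61  48  45  45  47  54  59  57  64  81]
 [ 83  60  56  56  57  59  59  60  61  73]
 [ 93  66  59  59  60  61  60  59  61  67]
 [ 99  69  60  60  60  60  61  59  61  65]
 [ 92  66  60  60  60  60  60  61  61  64]
 [ 77  59  61  60  60  60  60  60  62  63]
 [ 73  53  59  60  60  60  59  61  61  60]
 [ 81  55  55  59  58  60  61  59  59  57]
 [103  69  54  54  57  57  57  54  53  62]
 [126 103  76  63  60  61  59  62  72  95]
 [136 127 114 102  96  92  94  99 113 127]
 [130 135 133 131 127 127 128 130 135 137]]
scene3
[[ 39  37  31  26  22  22  28  49  73 103]
 [ 37  35  31  29  24  23  31  49  71  99]
 [ 33  32  31  27  27  29  42  54  69  95]
 [ 26  24  23  26  30  36  51  63  67  89]
 [ 25  25  26  25  28  34  53  65  68  87]
 [ 21  22  23  25  24  34  50  65  70  81]
 [ 25  23  24  25  28  33  50  63  67  72]
 [ 22  24  25  22  23  35  51  64  66  67]
 [ 21  25  27  24  28  36  54  66  65  61]
 [ 24  24  25  22  23  36  53  64  64  59]
 [ 20  26  31  26  25  33  49  61  61  55]
 [ 31  31  34  30  24  30  46  60  57  50]
 [ 55  38  36  34  31  36  46  57  52  51]
 [ 94  65  44  44  44  44  49  53  52  62]
 [125 102  77  64  59  58  59  62  72  95]
 [138 128 116 103  95  93  95 100 112 128]
 [132 135 134 132 128 127 127 130 135 138]]
```

What I took for tube just above the rim is actually the pad. So I go by hand travel: 34.5–35 mm, against a measured 34–36 mm. I'll start the sweep, stopping before the last third, which also moves the near finger out of the camera's line to the ring.

Call:
{"name": "move_arm", "arguments": {"rows": [[0,0,3,0,-0.1,0,1],[0,0,6,0,-0.1,0,1],[0,0,9,0,-0.2,0,1],[0,0,12,0,-0.3,0,1],[0,0,16,0,-0.4,0,1],[0,0,20,0,-0.5,0,1],[0,0,24,0,-0.6,0,1],[0,0,28,0.2,-0.7,0,1],[0,0,28,0.2,-0.7,0,1]]}}

```text
t: 5.52
tcp_pos: [0.5518, -0.2066, 0.1822]
tool_rot: [0.977, 0.215, -0.0, -0.0]
force: [-2.5, 1.2, 7.2]
finger_gap: 0.238
gripper_force: 79.0
```

```bash
python3 go.py .182;python3 - <<'E'
from h import *
s=imaging.snapshot("scene"); np.save("scene5.npy",s,allow_pickle=True)
f=lambda x,w,v:cv2.resize(s["img"][v-w:v+w,x-w:x+w,::-1],(400,400),interpolation=cv2.INTER_CUBIC)
im=np.hstack([f(250,15,268),f(255,40,265)]); cv2.imwrite("pics/l5.png",np.clip(im.astype(float)*1.8,0,255).astype(np.uint8))
print(s["img"].mean(-1)[264:278,243:256].round().astype(int))
E
```

```text
t 5.5167 tcp [ 0.5518 -0.2066  0.1822] ydir -65.19 zax [-4.e-04  1.e-04 -1.e+00] F [-2.5  1.2  7.2] M [0.17 0.32 0.05] gap 0.23792141814574436 78.97098036948591 q [-0.55  0.57  1.59 -0.    0.97  0.59]
shift mm [ 1.3 -0.   0.2]
[[ 24  35  50  57  54  59  60  60  60  64  61  49  43]
 [ 29  44  59  58  54  56  59  58  60  64  63  57  61]
 [ 35  50  62  61  52  53  59  62  60  64  66  66  87]
 [ 35  53  64  63  55  53  59  60  58  63  66  70  92]
 [ 32  48  63  65  57  52  58  60  61  62  64  64  77]
 [ 32  47  62  64  59  51  56  60  61  60  63  62  66]
 [ 30  45  57  63  59  52  55  59  60  62  62  60  68]
 [ 25  38  53  64  62  53  52  58  60  61  60  60  76]
 [ 31  35  50  64  63  56  53  59  59  58  58  64  94]
 [ 64  60  63  64  60  57  53  56  54  55  63  84 116]
 [110 108 100  84  71  62  62  60  64  74  94 116 132]
 [132 135 131 117 105  95  93  95 101 115 126 135 137]
 [121 132 136 138 135 129 127 128 132 138 137 133 122]
 [ 95 108 120 130 137 137 137 136 134 130 123 110  94]]
```

View pics/l5.png

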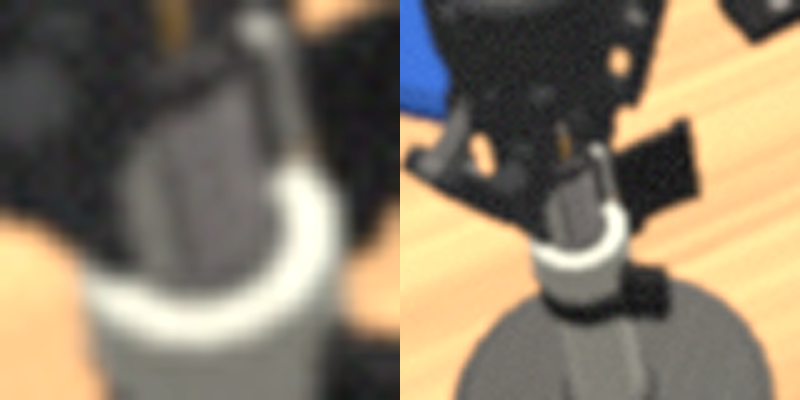

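The tube is now visible between the pads and no ring shows above the rim, so the column may be slightly too low. I'll cross-check with the brass screw and cap positions against the start.

```bash
python3 - <<'E'
from h import *
for n,v0,v1,u0,u1 in(("scene",234,268,240,252),("scene5",246,268,242,254)):
    i=np.load(n+".npy",allow_pickle=True).item()["img"].astype(int)
    w=np.clip(i[...,0]-i[...,2]-12,0,None)[v0:v1,u0:u1]
    print(n);print(np.hstack([w*1]) [:14]); print(i.mean(-1)[v0:v1,u0:u1].astype(int))
s=np.load("scene5.npy",allow_pickle=True).item()
for h in(-.004,-.002,0,.002): print(h,"capfront",np.round(proj(s,[.5637,-.2086,.15+h+.052]),1),"tip",np.round(proj(s,[.553,-.206,.15+h+.061]),1),"screwbase",np.round(proj(s,[.553,-.206,.15+h+.052]),1))
E
```

```text
scene
[[ 0  0  0  0  0  0  0  0  0  0  0  0]
 [ 0  0  0  0  0  0  0  0  0  0  0  0]
 [ 0  0  0  0  0  0  0  0  0  0  0  0]
 [ 0  0  0  0  0  0  0  0  0  0  0  0]
 [ 0  0  0  0  0  0  0  0  0  0  0  0]
 [ 0  0  0  0  0  0  0  0  0  0  0  0]
 [ 0  0  0  0  0  0  0  0  0  0  0 20]
 [ 0  0  0 27 35 19  0  0  0  0 19 45]
 [ 0  0 13 54 64 45 13  0  0 11 37 54]
 [ 0  0 14 44 53 37 14  0  0 15 42 58]
 [ 0  0  5 21 29 22  7  0  0  5 38 59]
 [ 0  0  0  9 15 11  1  0  0  2 34 57]
 [ 0  0  0  0  3  1  0  0  0  0 31 54]
 [ 0  0  0  0  0  0  0  0  0  0 23 45]]
[[ 75  75  76  76  76  78  77  77  76  73  69  69]
 [ 76  75  75  76  76  76  76  76  72  68  68  68]
 [ 75  76  74  76  76  76  75  72  68  69  68  65]
 [ 75  76  76  76  73  70  68  67  70  68  63  56]
 [ 73  75  72  71  69  67  68  66  67  63  56  51]
 [ 73  70  70  69  69  65  64  64  60  53  52  64]
 [ 67  69  74  79  79  71  61  55  49  49  63  86]
 [ 68  76  87  95  94  82  60  47  44  57  81 102]
 [ 75  87  96 101  97  82  61  49  50  64  91 111]
 [ 85  90  88  86  81  70  59  53  59  72  95 111]
 [ 95 100  90  74  63  58  58  61  74
[... 2182 characters left out ...]
30 29 36 43 43 43 42 34 37]
 [24 23 25 29 35 38 39 36 38 34 38 38]
 [22 22 23 27 31 33 33 27 30 42 50 46]
 [19 24 23 23 27 27 29 32 42 54 61 52]
 [22 21 23 25 29 37 41 46 54 62 66 58]
 [23 20 27 27 40 47 55 58 60 62 64 59]
 [20 25 32 43 48 54 60 59 60 62 63 59]
 [24 24 34 50 57 54 59 60 60 60 63 60]
 [23 28 43 58 57 54 56 59 58 59 63 62]
 [25 35 50 62 60 52 52 59 61 60 63 65]
 [24 35 52 64 62 54 53 58 60 58 63 66]]
-0.004 capfront [247.3 260.4] tip [245.9 253.5] screwbase [246.5 256.2]
-0.002 capfront [247.2 259.8] tip [245.8 252.9] screwbase [246.3 255.6]
0 capfront [247.1 259.2] tip [245.6 252.3] screwbase [246.2 255. ]
0.002 capfront [246.9 258.6] tip [245.5 251.7] screwbase [246.1 254.4]
```

The side-edge ring pixels were mostly visible at 32 mm of travel and are gone at 35 mm, so the column is probably 1–3 mm too low. With the view now clear, I'll raise 2 mm and look for the ring again.

Call:
{"name": "move_arm", "arguments": {"rows": [[0,0,0,0,0,-1,1],[0,0,0,0,0,-2,1],[0,0,0,0,0,-2,1],[0,0,0,0,0,-2,1],[0,0,0,0,0,-2,1]]}}

```text
t: 5.98
tcp_pos: [0.5519, -0.2066, 0.1834]
tool_rot: [0.976, 0.216, -0.0, -0.0]
force: [-2.7, 2.0, 6.4]
finger_gap: 0.241
gripper_force: 78.6
```

```bash
cat > ring.py <<'E'
from h import *
m=np.mean([imaging.snapshot("scene")["img"].astype(float) for _ in range(5)],0).mean(-1)
b=np.load("scene.npy",allow_pickle=True).item()["img"].mean(-1)
print(m[268:277,247:256].round().astype(int)); print("minus start");print((m-b)[268:277,247:256].round(0).astype(int))
E
python3 go.py; python3 ring.py
```

```text
t 5.9833 tcp [ 0.5519 -0.2066  0.1834] ydir -65.07 zax [-7.e-04  6.e-04 -1.e+00] F [-2.7  2.   6.4] M [0.15 0.24 0.03] gap 0.24139275968665447 78.58168866019696 q [-0.55  0.57  1.59  0.    0.98  0.59]
[[ 57  52  58  61  60  62  64  65  79]
 [ 58  52  57  60  60  61  63  61  68]
 [ 59  51  54  59  60  61  62  60  66]
 [ 61  55  53  58  60  60  60  58  74]
 [ 65  58  55  57  59  57  55  63  93]
 [ 60  56  54  54  51  51  61  84 116]
 [ 67  59  57  58  60  71  93 116 133]
 [105  95  92  94 101 114 126 135 137]
 [134 128 127 128 132 137 138 133 121]]
minus start
[[-3 -7  0  2  1  1  2  0  2]
 [-1 -8 -3  2  2  0  1 -2  2]
 [ 0 -7 -6  0  1  1  1 -1  0]
 [ 1 -4 -6 -2  1  1  0  0 -1]
 [ 6  0 -4 -2  0  1 -1  1  3]
 [ 8  0 -3 -2 -3 -2 -1  1  5]
 [ 3  0  0  0  0  0  0  1  3]
 [ 4  1  1  2  4  3  1  0 -1]
 [ 6  4  2  3  5  3  2  2  0]]
```

Call:
{"name": "move_arm", "arguments": {"rows": [[0,0,0,0,0,-0.5,1],[0,0,0,0,0,-1,1],[0,0,0,0,0,-1,1],[0,0,0,0,0,-1,1]]}}

```text
t: 6.57
tcp_pos: [0.5519, -0.2066, 0.1841]
tool_rot: [0.976, 0.216, -0.0, -0.0]
force: [-1.2, 1.9, 2.3]
finger_gap: 0.236
gripper_force: 78.5
```

```bash
python3 go.py; python3 ring.py
```

```text
t 6.5667 tcp [ 0.5519 -0.2066  0.1841] ydir -65.08 zax [-8.e-04  6.e-04 -1.e+00] F [-1.2  1.9  2.3] M [0.18 0.18 0.07] gap 0.23558821487936563 78.4951017703861 q [-0.55  0.57  1.59  0.    0.98  0.59]
[[ 57  52  57  60  59  61  64  65  79]
 [ 58  52  58  60  60  61  63  62  68]
 [ 58  52  54  59  60  60  63  59  65]
 [ 61  54  53  58  60  60  57  54  72]
 [ 62  57  56  57  58  55  51  59  93]
 [ 57  53  52  50  48  49  59  83 115]
 [ 65  56  55  54  58  71  93 116 132]
 [104  94  92  94 101 114 126 136 136]
 [134 129 127 128 132 137 138 133 122]]
minus start
[[-3 -7 -1  1  1  0  2  0  2]
 [-2 -8 -2  2  1  1  1 -1  2]
 [-1 -6 -5  0  1  0  1 -2 -1]
 [ 1 -5 -6 -1  1  1 -2 -4 -2]
 [ 3 -1 -3 -2 -1 -2 -6 -3  3]
 [ 4 -4 -5 -6 -6 -4 -3 -1  4]
 [ 1 -2 -3 -4 -2  0  0  1  2]
 [ 3  1  0  1  4  3  1  0 -1]
 [ 5  4  3  2  5  4  3  2  1]]
```

About half of the ring now shows at the rim, so the column is level to within about 0.5 mm. I'll continue the sweep.

Call:
{"name": "move_arm", "arguments": {"rows": [[0,0,3,0,-0.1,0,1],[0,0,6,0,-0.1,0,1],[0,0,9,0,-0.2,0,1],[0,0,12,0,-0.3,0,1],[0,0,15,0,-0.3,0,1],[0,0,18,0,-0.4,0,1],[0,0,21,0,-0.5,0,1],[0,0,24,0,-0.5,0,1],[0,0,24,0,-0.5,0,1],[0,0,24,0,-0.5,0,1]]}}

```text
t: 7.65
tcp_pos: [0.5516, -0.2057, 0.1841]
tool_rot: [1.0, 0.009, -0.0, -0.001]
force: [-2.2, 4.5, 2.5]
finger_gap: 0.237
gripper_force: 78.7
```

```bash
cat > lev.py <<'E'
from h import *
s=imaging.snapshot("scene"); W=cloud(s); ax=np.array([.553,-.206]); d=W[...,:2]-ax; r=np.hypot(d[...,0],d[...,1]); I=s["img"].max(-1)
an=np.degrees(np.arctan2(d[...,1],d[...,0]))
for lo,hi,r0,r1 in((.135,.182,.045,.064),(.135,.182,.035,.064),(.1,.13,.026,.05)):
    k=(W[...,2]>lo)&(W[...,2]<hi)&(I<50)&(r>r0)&(r<r1)&(an>0)&(an<150); print(lo,r0,k.sum(),np.percentile(an[k],[5,25,50,75,95]).round(1) if k.any() else "")
cv2.imwrite("pics/lev_%d.png"%(readout.sense()["t"]*100),cv2.resize(s["img"][225:305,215:295,::-1],(560,560),interpolation=cv2.INTER_CUBIC))
E
python3 go.py; python3 ring.py|tail -9; python3 lev.py; ls pics|grep lev
```

```text
t 7.65 tcp [ 0.5516 -0.2057  0.1841] ydir -89.01 zax [-9.0e-04  1.4e-03 -1.0e+00] F [-2.2  4.5  2.5] M [0.57 0.22 0.02] gap 0.23722949125181741 78.70782671961933 q [-0.55  0.57  1.59  0.    0.98  1.01]
[[ -1   1   1   2   1   2   2  -5 -12]
 [ -1   1   0   2   2   1   2  -3  -2]
 [ -1   3   1   1   1   1   1  -4  -3]
 [ -1   2   2   0   1   0  -2  -4  -3]
 [ -2   2   1   0  -1  -3  -8  -4   2]
 [ -5  -4  -4  -5  -7  -5  -4   0   4]
 [ -4  -3  -3  -5  -3   0   2   3   4]
 [  3   2   2   0   2   2   3   4   3]
 [  5   5   3   2   2   1   3   4   3]]
0.135 0.045 66 [63.7 65.2 66.1 67.  68.7]
0.135 0.035 147 [27.5 64.5 65.8 67.  68.7]
0.1 0.026 44 [17.  20.3 25.8 28.3 32.4]
lev_795.png
```

Call:
{"name": "move_arm", "arguments": {"rows": [[0,0,3,0,-0.1,0,1],[0,0,6,0,-0.1,0,1],[0,0,9,0,-0.2,0,1],[0,0,12,0,-0.3,0,1],[0,0,12,0,-0.3,0,1],[0,0,12,0,-0.3,0,1]]}}

```text
t: 8.45
tcp_pos: [0.5517, -0.2053, 0.1841]
tool_rot: [0.995, -0.096, -0.0, -0.001]
force: [-1.3, 5.3, 2.1]
finger_gap: 0.238
gripper_force: 79.0
```

```bash
python3 go.py; python3 ring.py|tail -9; python3 lev.py; ls pics|grep lev
```

```text
t 8.45 tcp [ 0.5517 -0.2053  0.1841] ydir -101.06 zax [-8.0e-04  1.7e-03 -1.0e+00] F [-1.3  5.3  2.1] M [0.7  0.17 0.09] gap 0.23842621643909892 78.98122428450733 q [-0.55  0.57  1.59  0.    0.98  1.22]
[[  0   1   1   2   2   3   3  -7 -19]
 [  1   1  -1   3   2   2   3  -2  -2]
 [  2   2   0   1   2   2   2  -2  -1]
 [  1   2   1   1   3   2  -1  -4  -3]
 [ -2   1   0   1  -1  -2  -7  -4   2]
 [ -5  -4  -2  -3  -5  -4  -4   0   4]
 [ -5  -3  -3  -3  -2   0   1   2   3]
 [  4   1  -1  -1   2   3   3   2   1]
 [  6   4   1   0   3   5   3   2   2]]
0.135 0.045 69 [51.9 53.4 54.4 55.2 56.8]
0.135 0.035 150 [28.2 52.8 54.4 55.2 56.8]
0.1 0.026 43 [17.2 21.9 25.8 29.3 32.6]
lev_795.png
lev_875.png
```

Call:
{"name": "move_arm", "arguments": {"rows": [[0,0,2,0,-0.1,0,1],[0,0,4,0,-0.1,0,1],[0,0,6,0,-0.1,0,1],[0,0,6,0,-0.1,0,1],[0,0,6,0,-0.1,0,1]]}}

```text
t: 9.17
tcp_pos: [0.5517, -0.205, 0.1841]
tool_rot: [0.989, -0.148, -0.0, -0.001]
force: [-1.8, 5.5, 2.0]
finger_gap: 0.247
gripper_force: 79.4
```

```bash
python3 go.py; python3 lev.py; ls pics|grep lev
```

```text
t 9.1667 tcp [ 0.5517 -0.205   0.1841] ydir -107.05 zax [-7.0e-04  1.9e-03 -1.0e+00] F [-1.8  5.5  2. ] M [0.82 0.17 0.02] gap 0.2469798888213778 79.42522946745157 q [-0.55  0.57  1.59  0.    0.98  1.32]
0.135 0.045 65 [46.2 47.9 48.6 49.5 50.7]
0.135 0.035 146 [29.  46.9 48.2 49.2 50.7]
0.1 0.026 47 [18.1 20.6 25.3 28.6 32.8]
lev_795.png
lev_875.png
lev_921.png
```

Call:
{"name": "move_arm", "arguments": {"rows": [[0,0,2,0,0,0,1],[0,0,4,0,-0.1,0,1],[0,0,4,0,-0.1,0,1],[0,0,4,0,-0.1,0,1]]}}

```text
t: 9.55
tcp_pos: [0.5517, -0.2049, 0.1841]
tool_rot: [0.983, -0.182, -0.001, -0.001]
force: [-1.7, 6.1, 1.5]
finger_gap: 0.243
gripper_force: 81.9
```

```bash
python3 go.py; python3 lev.py; ls pics|grep lev
```

```text
t 9.55 tcp [ 0.5517 -0.2049  0.1841] ydir -111.02 zax [-8.e-04  2.e-03 -1.e+00] F [-1.7  6.1  1.5] M [0.77 0.15 0.19] gap 0.24334343897115515 81.87970194965601 q [-0.55  0.57  1.59  0.    0.98  1.39]
0.135 0.045 63 [43.2 44.6 45.6 46.1 47.5]
0.135 0.035 149 [27.8 43.5 45.2 46.1 47.4]
0.1 0.026 41 [16.7 20.2 25.2 28.8 33.6]
lev_795.png
lev_875.png
lev_921.png
lev_960.png
```

Call:
{"name": "move_arm", "arguments": {"rows": [[0,0,1.5,0,0,0,1],[0,0,3,0,0,0,1],[0,0,3,0,0,0,1],[0,0,3,0,0,0,1]]}}

```text
t: 9.93
tcp_pos: [0.5515, -0.2046, 0.1841]
tool_rot: [0.978, -0.207, -0.001, -0.001]
force: [-0.6, 6.9, 2.2]
finger_gap: 0.235
gripper_force: 91.2
```

```bash
python3 go.py; python3 lev.py; python3 ring.py|tail -9
```

```text
t 9.9333 tcp [ 0.5515 -0.2046  0.1841] ydir -113.89 zax [-0.0016  0.002  -1.    ] F [-0.6  6.9  2.2] M [0.93 0.16 0.62] gap 0.23470217072375815 91.22858203947544 q [-0.55  0.57  1.59  0.    0.98  1.44]
0.135 0.045 63 [43.6 45.  45.7 46.3 47.8]
0.135 0.035 147 [29.1 44.3 45.5 46.5 48.3]
0.1 0.026 46 [17.  20.4 24.9 28.3 33.8]
[[  0   1   2   2   1  -1  -7 -14 -18]
 [  1   1   0   3   2  -1  -5 -11 -10]
 [  1   2   1   2   2   0  -3  -8  -8]
 [  0   1   2   1   2   1  -3  -5  -4]
 [ -1   1   0   1  -1  -2  -5  -3   3]
 [ -5  -5  -3  -5  -6  -5  -3   0   4]
 [ -4  -4  -4  -5  -2   0   1   2   4]
 [  2   0  -1   0   3   2   2   2   2]
 [  4   3   0   2   5   3   2   2   3]]
```

The lever has stopped at about 45.6° while the hand turned on, and the twist torque jumped to 0.6 N m, so it's home against the lug. The ring is still level. One last look.

```bash
python3 - <<'E'
from h import *
s=imaging.snapshot("scene")["img"];a=np.load("scene.npy",allow_pickle=True).item()["img"]
cv2.imwrite("pics/fin.png",np.hstack([cv2.resize(s[235:300,220:285,::-1],(400,400),interpolation=2),cv2.resize(s[110:390,120:400,::-1],(400,400))]))
d=np.abs(s.astype(int)-a).max(-1); print("diff stand B area",(d[170:255,330:400]>40).sum(),"cup",(d[240:275,318:345]>40).sum())
E
```

```text
diff stand B area 0 cup 0
```

View pics/fin.png

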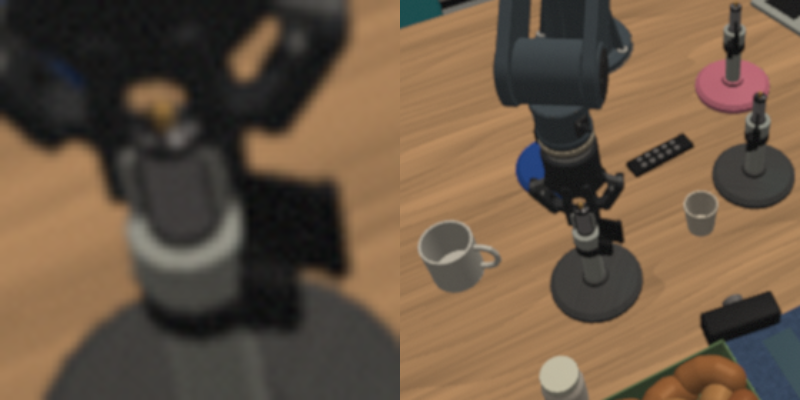

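The column is gripped with the ring at the rim (about (185,240)), and the paddle (290,220) sits above the lug (270,300). Stand B and the cup are unchanged, so I'll hand it in.

```bash
python3 -c "
from station import order
print(order.sign_off())"
```

```text
the job is handed in; nothing more can be done
None
```

I've handed the job in: stand A's column is still gripped with its ring level with the rim to about 0.5 mm by camera, its lever is home against the stop, and stand B and the paper cup show no change in the scene camera.

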